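Pin the gate of an upright pipe holder

TASK

A length of pipe stands in the red pipe holder. Lock it in: swing the holder's gate shut so that the eye at its end goes into the fork, then take the long pin from the wooden rack and push it down through fork and eye until its head sits flush on the fork, and let go of it. Leave the pipe standing, the short pin in the rack, and everything else undisturbed.

Things in the scene. Friction and masses are not known exactly. Their poses are not given: they have to be found in the camera images.
- holder: Red steel pipe holder bolted to the bench, does not move. Origin: on the bench under the middle of the line from gate hinge to fork; its z is up. Base plate 140 x 320 x 12 mm (x from -45 to 95, y from -160 to 160). At (0, 120) mm the upright hinge post of the gate, at (0, -120) mm the fork, at x = 71 mm a V-shaped cradle 92 mm high that backs the pipe. The gate swings on the -x side.
- fork_hole (a point): Centre of the mouth of the fork's hole, on the top face of the upper fork plate, 112 mm above the bench (in the holder frame at (0, -120, 112) mm). The fork has two level plates 44 x 44 x 12 mm, tops at 112 and 80 mm, with a 20 mm gap between them; upright 19 mm through hole in both, chamfered. A web closes the fork on its -y side.
- gate (a joint): Angle of the gate about its upright hinge, rad. 0 is fully shut against its stop (the holes of eye and fork in line); it grows as the gate opens towards the holder's -x side, clockwise seen from above. Stiff enough to stay where it is left.
- gate_hinge (a point): Point on the gate's upright hinge axis, 98 mm above the bench (top of the gate bar).
- gate_handle (a point): Grip point on the gate's handle, 128 mm above the bench: an upright round steel peg of 18 mm diameter from the top of the gate bar (98 mm) up to 148 mm, 180 mm from the hinge axis. The gate is a red level bar 16 mm wide and 16 mm thick (82 to 98 mm above the bench).
- gate_hole (a point): Centre of the hole in the eye at the gate's free end, on the eye's top face, 98 mm above the bench, 240 mm from the hinge axis. The eye is 40 x 40 x 16 mm with an upright 19 mm chamfered hole; when shut it is between the fork plates.
- pipe: Loose steel pipe, 48 mm outer diameter, 150 mm tall, standing on the holder's base plate (top 162 mm above the bench) in the V cradle, its axis at (50, 0) mm in the holder frame. Origin: centre of its lower end.
- rack: Wooden block 200 x 70 x 45 mm on the bench, does not move. Origin: centre of its underside, z up. Two upright holes 18 mm wide and 35 mm deep at x = -50 and +50 mm, a pin standing in each; which pin is in which hole varies.
- long_pin: The long steel headed pin, standing in the rack. Origin: centre of its lower tip; z runs up along the pin. Shank 16 mm diameter, 85 mm long, its lowest 14 mm tapering to 7 mm at the tip; on it a flange 32 mm diameter, 8 mm thick, then a round knob 22 mm diameter, 45 mm tall (top at 138 mm from the tip). In the rack the tip is 10 mm above the bench. Mass about 0.3 kg.
- long_pin_seat (a point): Centre of the underside of the long pin's flange, 85 mm from the tip; comes to the fork's top face when seated.
- long_pin_grip (a point): Grip point on the axis of the long pin's knob, 119 mm from the tip, 26 mm above the flange's top, 19 mm below the knob's top.
- short_pin: The other pin in the rack, like the long one but its shank is only 40 mm: too short for the job, leave it there. Origin: centre of its tip. Its flange is 5 mm over the rack, knob top 103 mm above the bench.
- spray_can: Bystander: closed spray can, 66 mm diameter, 170 mm tall, standing on the bench. Origin: centre of its underside.
- die_case: Bystander: open red case 220 x 300 x 50 mm on the bench, does not move, with two loose die heads (rings, 68 mm diameter, 45 mm tall) in it. Origin: centre of its underside.
- die_head0: Bystander: die head in the case. Origin: centre of its underside.
- die_head1: Bystander: die head in the case. Origin: centre of its underside.

How it is judged (in metres and radians):
On the way, in this order (a step that is already met when the one before it is completed fails the run):
1. the gate is shut (within 0.05 rad of its stop) (value of joint gate below 0.05 rad), for 0.2 s.
2. the long pin is through fork and eye with its head on the fork (value of joint gate below 0.03 rad and horizontal distance between long_pin_seat and fork_hole below 0.004 m and z of long_pin_seat in the frame of fork_hole between -0.003 and 0.003 m and horizontal distance between long_pin and gate_hole below 0.006 m and angle between long_pin's own z axis and vertical below 0.06 rad), for 0.2 s.
At the end, for the whole second after the job is handed in: Gate within 0.03 rad of shut; long pin still, upright (0.06 rad), its flange within 3 mm of the fork top and 4 mm of the hole centre, its tip within 6 mm of the eye centre seen from above; pipe upright (0.06 rad) and within 15 mm of its start; short pin within 15 mm of its start (all of step 2 and linear speed of long_pin below 0.01 m/s and angle between pipe's own z axis and vertical below 0.06 rad and distance of each of pipe, short_pin from where it was at the start of the episode below 0.015 m); the robot touches nothing.
It fails at once if the pipe is knocked (tilted over 0.15 rad or moved over 20 mm) (angle between pipe's own z axis and vertical above 0.15 rad or distance of pipe from where it was at the start of the episode above 0.02 m).
It fails at once if the short pin is taken from its hole (moved over 20 mm) (distance of short_pin from where it was at the start of the episode above 0.02 m).
It fails at once if the spray can or a die head is moved over 30 mm (distance of any of spray_can, die_head0, die_head1 from where it was at the start of the episode above 0.03 m).
It also fails if it takes over 64 s, if anything falls off the work surface, if the arm or the gripper's body presses on something with over 40 N, if the wrist force passes 120 N, or if a joint passes its speed limit or range.

ROBOT

A 6-joint arm with a two-finger parallel gripper is mounted at the origin on the work surface. World frame = base frame: x ahead of the robot, y to its left, z up, the work surface at z = 0. Lengths are in m, angles in degrees, forces in N, time in s.
With the tool pointing down it reaches from about 0.35 to 0.95 m from the base axis. Payload 17.4 kg.
Tool frame: the origin (TCP) lies at the very end of the fingers, on their centre line; the grasp point (between the pads) lies 19 mm behind it; z points along the fingers, y is the line along which they close (so a half turn about z gives the same grasp; the last joint's range is limited). The gripper opens to 93 mm and grips with 3 to 60 N. Pads are 15 mm wide; open, the fingers measure 128 mm over their backs; the gripper's body (75 mm by 188 mm) begins 65 mm behind the grasp point.
Start: joints at [72.834, 6.646, 82.598, -0, 90.757, -2.166], TCP at [0.175, 0.652, 0.219] pointing down, gripper open.
Joint ranges: [-162.19, 162.19], [-47.58, 125.68], [4.15, 143.07], [-65.23, 245.23], [0.69, 171.88], [-170.13, 170.13]. Speed limits (degrees/s): [108.29, 108.29, 127.2, 180, 180, 180].

INTERFACE

Orientations are given as [roll, pitch, yaw] about the fixed x, y, z axes, in that order (R = Rz(yaw) Ry(pitch) Rx(roll)).
In Python, from bench import env gives the robot as it stands.
- The arm moves only by the tool jog_arm, never from a script. Its argument "targets" is a list of rows, each an object of numbers: "dx", "dy", "dz": the shift along the tool's x, y, z normalised to -1 to 1, where 1 is 500 mm; "wx", "wy", "wz": the turn, a rotation vector about the tool's x, y, z normalised to -1 to 1, where 1 is 0.5 rad; "fingers": the opening, from 0 (shut) to 1 (fully open). In form: [{"dx": .., "dy": .., "dz": .., "wx": .., "wy": .., "wz": .., "fingers": ..}, ...]. A call has 1 to 12 rows; each row shifts and turns the commanded pose from where the row before left it, along the tool's axes as they then stand; what a row does not reach is not made up. A row lasts 1/12 s, in which the tool goes at most 41.7 mm and 7.16 degrees, less where a joint would pass 70% of its speed; a pose out of reach is approached as far as the arm can. A call with a number of a shift or a turn outside -1 to 1 is refused whole. A call with a gripper value outside its range is refused whole. The fingers move at their own pace and stop on an object; "force" is the grip in N (left out, the last holds). Time passes only in rows, so rows that do not move let the fingers close. It gives the time, the measured TCP pose, the force, the opening and the grip force at its end, in the units of the state.
- env.observe(): the state, without advancing time (a new reading comes with each control period).
- env.get_image(name): name is "scene" or "top" or "wrist"; returns a dict with "image" (384x512x3 uint8, red, green, blue), "depth" (384x512 float32, m along the optical axis (not along the pixel's ray), 0 where there is no reading), "camera_matrix" (3x3 intrinsics, pixels), "rvec" (rotation vector, rad) and "tvec" (3), from world to camera coordinates, as OpenCV has them. Camera axes: x right, y down, z forward; pixel columns grow to the right and rows downward; lengths in m; the calibration is good to about 2 mm. A picture is of the moment at which its call begins.
- env.finish_job(): hands the job in; it is judged then, once.
Trained networks look in the newest picture that a camera, given by its name, has taken for a name from the list of things; names that differ only in an ending like _2 or _b are one class to them, and where a whole thing is asked for, a point or a joint stands for the part that bears it (a point fixed in the world has none). Each returns a list of dicts, best first, with "p" (0 to 1); they miss things now and then, are a little off and sometimes report something else, mostly with a low value. They report only what shows in the picture. A call takes as long as a camera call.
- env.boxes_of(camera, target): "rect" ([left, top, width, height] in pixels, round what is visible of it).
- env.tip_of(camera, target): "point" ([column, row] in pixels: a listed point, or the origin of a listed thing).
The state is a dict: "clock": time; "q": joint angles; "joint_velocities": joint speeds; "tau": joint torques, N m; "tool_pos": TCP position; "tcp_rot": TCP orientation; "contact_force": force on the tool from outside, world axes, zero at the start; "ft_torque": the same for the moment, N m; "finger_gap": opening from 0.0 (shut) to 1.0 (fully open); "grip_force": force on a finger pad.
Only numpy, scipy, OpenCV 4.12 (cv2) and the standard library are available. Lean on these libraries where they do the work, as an engineer would, in place of code of your own. Each camera call takes 0.05 s, during which the arm holds its last target. There are 200 camera calls.

## Working session

There is one attempt and no reset: what is moved stays moved. The work goes in short steps, Python scripts to look and compute and a tool call to move; the robot and the scene stay as the last step left them, time stands still between calls to the robot, and variables do not carry over. Pictures are saved under pics/ and viewed, at most 10 in all, crops included, and the job is handed in when it is done.

Besides the shell and the picture viewer there is one more tool, called as name([rows], argument=value, ...), one row to a line, values as JSON. jog_arm: Moves the arm, as the interface text tells. Its arguments: {"type":"object","properties":{"targets":{"type":"array","items":{"type":"object","properties":{"dx":{"type":"number"},"dy":{"type":"number"},"dz":{"type":"number"},"wx":{"type":"number"},"wy":{"type":"number"},"wz":{"type":"number"},"fingers":{"type":"number"}}}},"force":{"type":"number"}},"required":["targets"]}

```bash
mkdir -p pics; cat > h.py <<'E'
import numpy as np, cv2
from bench import env
def shot(n, save=None):
    d=env.get_image(n)
    if save: cv2.imwrite(f'pics/{save}.png', d['image'][...,::-1])
    return d
def cam(d):
    R=cv2.Rodrigues(np.array(d['rvec'],float))[0]; return R,np.array(d['tvec'],float).reshape(3),np.array(d['camera_matrix'],float)
def ray(d,p):
    R,t,K=cam(d); v=R.T@np.linalg.inv(K)@np.array([p[0],p[1],1.]); return -R.T@t, v
def at_z(d,p,z):
    c,v=ray(d,p); return c+v*(z-c[2])/v[2]
def pts(d):
    R,t,K=cam(d); Z=d['depth']; v,u=np.mgrid[:Z.shape[0],:Z.shape[1]]
    P=np.stack([(u-K[0,2])/K[0,0]*Z,(v-K[1,2])/K[1,1]*Z,Z],-1); return (P-t)@R
def proj(d,X):
    return cv2.projectPoints(np.array(X,float).reshape(-1,3),np.array(d['rvec'],float),np.array(d['tvec'],float),np.array(d['camera_matrix'],float),None)[0].reshape(-1,2)
E
python3 - <<'E'
from h import *
np.set_printoptions(precision=4,suppress=True)
Z={'holder':0,'fork_hole':.112,'gate_hinge':.098,'gate_handle':.128,'gate_hole':.098,'pipe':.012,'rack':0,'long_pin':.01,'long_pin_seat':.095,'long_pin_grip':.129,'short_pin':.01,'spray_can':0,'die_case':0}
for c in ('top','scene'):
    d=shot(c,c+'0')
    for n,z in Z.items():
        for r in env.tip_of(c,n)[:2]: print(c,n,round(r['p'],2),np.round(r['point'],1),at_z(d,r['point'],z))
print(env.observe())
a=cv2.imread('pics/top0.png')
E
```

```text
top holder 0.6 [274.7 211.5] [0.565  0.0303 0.    ]
top fork_hole 0.88 [310.4 208.3] [ 0.5584 -0.085   0.112 ]
top gate_hinge 0.65 [238.6 196.5] [0.6067 0.1571 0.098 ]
top gate_hinge 0.48 [374.1 195.4] [ 0.5997 -0.3065  0.098 ]
top gate_handle 0.71 [311.  207.8] [ 0.5578 -0.085   0.128 ]
top gate_handle 0.63 [267.1 243.6] [0.442 0.065 0.128]
top gate_hole 0.67 [275.2 262.8] [0.3794 0.0388 0.098 ]
top gate_hole 0.32 [272.9 195.3] [0.6082 0.0396 0.098 ]
top pipe 0.54 [274.4 195.7] [0.621  0.0302 0.012 ]
top rack 0.76 [371.4 217.9] [ 0.5337 -0.3176  0.    ]
top rack 0.35 [378.6 232.3] [ 0.4812 -0.34    0.    ]
top long_pin 0.4 [370.9 202.8] [ 0.5873 -0.3168  0.01  ]
top long_pin_seat 0.5 [376.2 200.4] [ 0.5827 -0.3133  0.095 ]
top long_pin_grip 0.66 [375.5 199.3] [ 0.5814 -0.3019  0.129 ]
top long_pin_grip 0.64 [374.9 198.8] [ 0.5831 -0.3     0.129 ]
top short_pin 0.63 [376.3 230.8] [ 0.4859 -0.3294  0.01  ]
top spray_can 0.95 [348.3 155. ] [ 0.7689 -0.2479  0.    ]
top die_case 0.93 [138.7 232.1] [0.5017 0.5215 0.    ]
top die_case 0.24 [270.7 209.4] [0.573  0.0445 0.    ]
scene holder
[... 851 characters left out ...]
] [ 0.4892 -0.3367  0.01  ]
scene spray_can 0.58 [176.9 333.1] [ 0.7603 -0.2445  0.    ]
scene die_case 0.59 [335.4 150.7] [ 0.5105  0.5328 -0.    ]
scene die_case 0.49 [116.8 295.3] [ 0.5796 -0.3204  0.    ]
{'clock': 1.4, 'q': array([72.8336,  6.6472, 82.5962, -0.0011, 90.7548, -2.1659]), 'joint_velocities': array([-0.0713,  0.016 ,  0.0583,  0.0051, -0.0126,  0.0176]), 'tau': array([  0.    , -72.0999, -62.2765,   0.078 ,   0.0182,  -0.    ]), 'tool_pos': array([0.1747, 0.652 , 0.2187]), 'tcp_rot': array([179.9982,   0.0012, 164.9995]), 'contact_force': array([ 0.4281,  0.1146, -0.5284]), 'ft_torque': array([ 0.0546, -0.0092,  0.0604]), 'grip_force': 0.0, 'finger_gap': 0.9962417032392018}
```

View pics/top0.png

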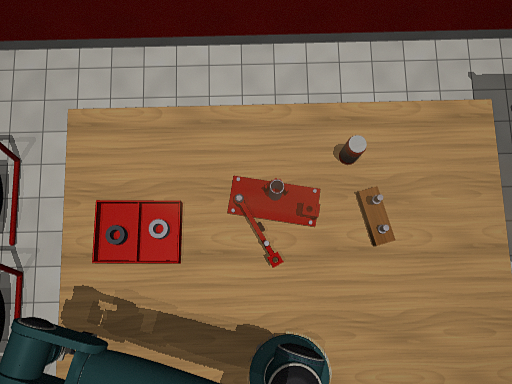

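View pics/scene0.png

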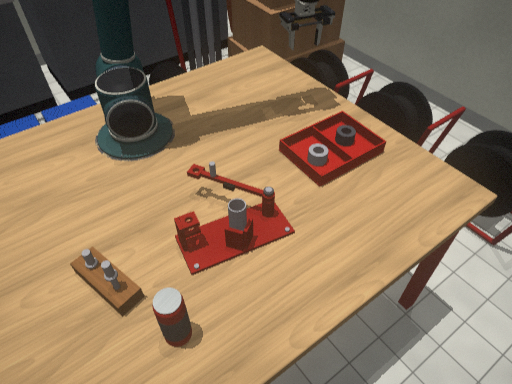

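The top view shows the holder centred near (275,205), the gate open with its eye at (275,260) and the fork at (308,208). The rack is at (375,217), with the taller pin apparently at (376,199). The scene view agrees: fork (188,230), handle (212,168), pins at (88,257) and (108,268). Next I refine these positions with depth.

```bash
python3 - <<'E'
from h import *
np.set_printoptions(precision=4,suppress=True)
for c in ('top','scene'):
    d=shot(c); P=pts(d).reshape(-1,3); ok=d['depth'].reshape(-1)>0; P=P[ok]
    print(c)
    for n,xy,z0,z1,r in [('pinA',(.583,-.31),.13,.16,.03),('pinA lo',(.583,-.31),.096,.106,.03),('pinB',(.487,-.333),.092,.13,.03),('handle',(.441,.068),.14,.16,.03),('hingepost',(.603,.15),.1,.2,.03),('pipe',(.621,.03),.15,.18,.04),('fork',(.558,-.083),.106,.118,.04),('eye',(.382,.04),.09,.106,.03),('can',(.765,-.246),.15,.2,.05)]:
        q=P[(np.hypot(*(P[:,:2]-xy).T)<r)&(P[:,2]>z0)&(P[:,2]<z1)]
        if len(q): print(n,len(q),(q[:,:2].max(0)+q[:,:2].min(0))/2,q.mean(0),'zmax',q[:,2].max(),'ext',np.ptp(q[:,:2],axis=0))
    # gate bar line fit
    
w=shot('wrist','wrist0'); R,t,K=cam(w); o=env.observe()
from scipy.spatial.transform import Rotation as Ro
Rt=Ro.from_euler('xyz',o['tcp_rot'],degrees=True).as_matrix()
print('wrist cam in tool',Rt.T@(-R.T@t-o['tool_pos']),'axes\n',Rt.T@R.T, K)
E
```

```text
top
pinA 40 [ 0.584  -0.3106] [ 0.5838 -0.3102  0.1457] zmax 0.15416381612326444 ext [0.0184 0.0203]
pinA lo 32 [ 0.5851 -0.3115] [ 0.5818 -0.3074  0.1012] zmax 0.1058860605231884 ext [0.031  0.0274]
pinB 36 [ 0.4884 -0.3347] [ 0.4885 -0.3351  0.1023] zmax 0.1085594835631375 ext [0.0171 0.0196]
handle 21 [0.4428 0.069 ] [0.4426 0.0685 0.1482] zmax 0.15926204216835255 ext [0.0131 0.0132]
hingepost 75 [0.5951 0.1559] [0.5975 0.1557 0.1105] zmax 0.12264165407411406 ext [0.0371 0.0341]
pipe 58 [0.6267 0.0296] [0.6281 0.0293 0.1593] zmax 0.16610962352705078 ext [0.0452 0.0436]
fork 176 [ 0.5561 -0.0852] [ 0.5553 -0.086   0.1114] zmax 0.11776626219508465 ext [0.0499 0.0592]
eye 117 [0.3886 0.0392] [0.3898 0.0397 0.0975] zmax 0.10523355074985528 ext [0.0462 0.0466]
can 307 [ 0.7616 -0.2419] [ 0.7603 -0.2401  0.1676] zmax 0.17898893889868353 ext [0.0625 0.0624]
scene
pinA 101 [ 0.5861 -0.3119] [ 0.5888 -0.3121  0.143 ] zmax 0.15018941955774914 ext [0.0218 0.0212]
pinA lo 79 [ 0.5882 -0.3119] [ 0.5926 -0.3123  0.1015] zmax 0.10580099054498877 ext [0.0273 0.0316]
pinB 69 [ 0.4903 -0.3374] [ 0.
[... 160 characters left out ...]

hingepost 84 [0.6012 0.1552] [0.6033 0.1532 0.1119] zmax 0.11759698996149731 ext [0.0288 0.0298]
pipe 143 [0.6279 0.0285] [0.6289 0.0279 0.1572] zmax 0.16394678769595797 ext [0.0492 0.0485]
fork 279 [ 0.557  -0.0875] [ 0.5582 -0.0873  0.1106] zmax 0.11509376367388587 ext [0.0511 0.0621]
eye 118 [0.3873 0.0383] [0.3896 0.039  0.0963] zmax 0.10072560561529796 ext [0.0471 0.0525]
can 783 [ 0.7649 -0.2434] [ 0.7696 -0.2443  0.1668] zmax 0.17297167630819035 ext [0.0642 0.0638]
wrist cam in tool [ 0.072  -0.0005 -0.1663] axes
 [[-0.0006 -0.9646 -0.2637]
 [ 1.     -0.0009  0.001 ]
 [-0.0012 -0.2637  0.9646]] [[282.2209   0.     253.4116]
 [  0.     282.2209 191.9964]
 [  0.       0.       1.    ]]
```

jog_arm([
  {"dx": -0.0514, "dy": -0.0618, "fingers": 0.6},
  {"dx": -0.0514, "dy": -0.0618},
  {"dx": -0.0514, "dy": -0.0618},
  {"dx": -0.0514, "dy": -0.0618},
  {"dx": -0.0514, "dy": -0.0618},
  {"dx": -0.0514, "dy": -0.0618},
  {"dx": -0.0514, "dy": -0.0618},
  {"dx": -0.0514, "dy": -0.0618},
  {"dx": -0.0514, "dy": -0.0618},
  {"dx": -0.0514, "dy": -0.0618},
  {"dx": -0.0514, "dy": -0.0618},
  {"dx": -0.0514, "dy": -0.0618},
], force=30)

```text
validation failed for argument at $.ta...
```

jog_arm([
  {"dx": -0.0514, "dy": -0.0618},
  {"dx": -0.0514, "dy": -0.0618},
  {"dx": -0.0514, "dy": -0.0618},
  {"dx": -0.0514, "dy": -0.0618},
  {"wz": 0.249},
  {"wz": 0.249},
  {"wz": 0.249},
  {"wz": 0.249},
  {"wz": 0.249},
  {"wz": 0.249},
  {"wz": 0.249},
  {"wz": 0.249},
])

```text
validation failed for argument at $.ta...
```

jog_arm([
  {"wz": 0.249},
  {"wz": 0.249},
  {"wz": 0.249},
  {"wz": 0.249},
  {"wz": 0.249},
  {"wz": 0.249},
  {"wz": 0.249},
  {"wz": 0.249},
  {"wz": 0.249},
  {"wz": 0.249},
  {"wz": 0.249},
  {},
])

```text
validation failed for argument at $.ta...
```

The rows were refused, so every field seems to be required in each row.

jog_arm([
  {"dx": -0.0514, "dy": -0.0618, "dz": 0, "wx": 0, "wy": 0, "wz": 0, "fingers": 0.6},
  {"dx": -0.0514, "dy": -0.0618, "dz": 0, "wx": 0, "wy": 0, "wz": 0, "fingers": 0.6},
  {"dx": -0.0514, "dy": -0.0618, "dz": 0, "wx": 0, "wy": 0, "wz": 0, "fingers": 0.6},
  {"dx": -0.0514, "dy": -0.0618, "dz": 0, "wx": 0, "wy": 0, "wz": 0, "fingers": 0.6},
  {"dx": -0.0514, "dy": -0.0618, "dz": 0, "wx": 0, "wy": 0, "wz": 0, "fingers": 0.6},
  {"dx": -0.0514, "dy": -0.0618, "dz": 0, "wx": 0, "wy": 0, "wz": 0, "fingers": 0.6},
  {"dx": -0.0514, "dy": -0.0618, "dz": 0, "wx": 0, "wy": 0, "wz": 0, "fingers": 0.6},
  {"dx": -0.0514, "dy": -0.0618, "dz": 0, "wx": 0, "wy": 0, "wz": 0, "fingers": 0.6},
  {"dx": -0.0514, "dy": -0.0618, "dz": 0, "wx": 0, "wy": 0, "wz": 0, "fingers": 0.6},
  {"dx": -0.0514, "dy": -0.0618, "dz": 0, "wx": 0, "wy": 0, "wz": 0, "fingers": 0.6},
  {"dx": -0.0514, "dy": -0.0618, "dz": 0, "wx": 0, "wy": 0, "wz": 0, "fingers": 0.6},
  {"dx": -0.0514, "dy": -0.0618, "dz": 0, "wx": 0, "wy": 0, "wz": 0, "fingers": 0.6},
], force=30)

```text
clock: 2.55
tool_pos: [0.3769, 0.2122, 0.219]
tcp_rot: [180.0, 0.0, 165.0]
contact_force: [1.2, -0.3, 0.9]
finger_gap: 0.601
grip_force: 0.0
```

jog_arm([
  {"dx": -0.0514, "dy": -0.0618, "dz": 0, "wx": 0, "wy": 0, "wz": 0, "fingers": 0.6},
  {"dx": -0.0514, "dy": -0.0618, "dz": 0, "wx": 0, "wy": 0, "wz": 0, "fingers": 0.6},
  {"dx": -0.0514, "dy": -0.0618, "dz": 0, "wx": 0, "wy": 0, "wz": 0, "fingers": 0.6},
  {"dx": -0.0514, "dy": -0.0618, "dz": 0, "wx": 0, "wy": 0, "wz": 0, "fingers": 0.6},
  {"dx": 0, "dy": 0, "dz": 0, "wx": 0, "wy": 0, "wz": 0.249, "fingers": 0.6},
  {"dx": 0, "dy": 0, "dz": 0, "wx": 0, "wy": 0, "wz": 0.249, "fingers": 0.6},
  {"dx": 0, "dy": 0, "dz": 0, "wx": 0, "wy": 0, "wz": 0.249, "fingers": 0.6},
  {"dx": 0, "dy": 0, "dz": 0, "wx": 0, "wy": 0, "wz": 0.249, "fingers": 0.6},
  {"dx": 0, "dy": 0, "dz": 0, "wx": 0, "wy": 0, "wz": 0.249, "fingers": 0.6},
  {"dx": 0, "dy": 0, "dz": 0, "wx": 0, "wy": 0, "wz": 0.249, "fingers": 0.6},
  {"dx": 0, "dy": 0, "dz": 0, "wx": 0, "wy": 0, "wz": 0.249, "fingers": 0.6},
  {"dx": 0, "dy": 0, "dz": 0, "wx": 0, "wy": 0, "wz": 0.249, "fingers": 0.6},
])

```text
clock: 3.55
tool_pos: [0.4439, 0.068, 0.2188]
tcp_rot: [180.0, 0.0, 107.6]
contact_force: [-0.5, 0.4, 1.0]
finger_gap: 0.602
grip_force: 0.0
```

jog_arm([
  {"dx": 0, "dy": 0, "dz": 0, "wx": 0, "wy": 0, "wz": 0.249, "fingers": 0.6},
  {"dx": 0, "dy": 0, "dz": 0, "wx": 0, "wy": 0, "wz": 0.249, "fingers": 0.6},
  {"dx": 0, "dy": 0, "dz": 0, "wx": 0, "wy": 0, "wz": 0.249, "fingers": 0.6},
  {"dx": 0, "dy": 0, "dz": 0, "wx": 0, "wy": 0, "wz": 0.249, "fingers": 0.6},
  {"dx": 0, "dy": 0, "dz": 0, "wx": 0, "wy": 0, "wz": 0.249, "fingers": 0.6},
  {"dx": 0, "dy": 0, "dz": 0, "wx": 0, "wy": 0, "wz": 0.249, "fingers": 0.6},
  {"dx": 0, "dy": 0, "dz": 0, "wx": 0, "wy": 0, "wz": 0.249, "fingers": 0.6},
  {"dx": 0, "dy": 0, "dz": 0, "wx": 0, "wy": 0, "wz": 0.249, "fingers": 0.6},
  {"dx": 0, "dy": 0, "dz": 0, "wx": 0, "wy": 0, "wz": 0.249, "fingers": 0.6},
  {"dx": 0, "dy": 0, "dz": 0, "wx": 0, "wy": 0, "wz": 0.249, "fingers": 0.6},
  {"dx": 0, "dy": 0, "dz": 0, "wx": 0, "wy": 0, "wz": 0.249, "fingers": 0.6},
])

```text
clock: 4.47
tool_pos: [0.4439, 0.068, 0.2187]
tcp_rot: [180.0, -0.0, 29.1]
contact_force: [-0.0, -1.1, 0.1]
finger_gap: 0.597
grip_force: 0.0
```

```bash
python3 - <<'E'
from h import *
np.set_printoptions(precision=4,suppress=True)
d=shot('wrist','wrist1')
for n,z in {'gate_handle':.128,'gate_hole':.098,'gate_hinge':.098,'fork_hole':.112}.items():
    for r in env.tip_of('wrist',n)[:2]: print(n,round(r['p'],2),np.round(r['point'],1),at_z(d,r['point'],z))
P=pts(d).reshape(-1,3)
for n,xy,z0,z1,r in [('handle',(.444,.068),.14,.16,.03),('handle all',(.444,.068),.11,.16,.03),('eye',(.388,.039),.09,.106,.03),('fork',(.558,-.083),.106,.118,.04)]:
    q=P[(np.hypot(*(P[:,:2]-xy).T)<r)&(P[:,2]>z0)&(P[:,2]<z1)]
    if len(q): print(n,len(q),(q[:,:2].max(0)+q[:,:2].min(0))/2,q.mean(0),'ext',np.ptp(q[:,:2],axis=0))
print(env.observe()['q'],env.observe()['tool_pos'])
E
```

```text
gate_handle 0.67 [252.1 195.3] [0.4439 0.0685 0.128 ]
gate_hole 0.81 [251.5 245.6] [0.3852 0.0369 0.098 ]
fork_hole 0.75 [440.6 164.7] [ 0.5565 -0.0795  0.112 ]
fork_hole 0.69 [326.1  94.1] [0.5571 0.0538 0.112 ]
handle 328 [0.4442 0.0684] [0.4449 0.0688 0.1474] ext [0.0174 0.0176]
handle all 461 [0.4443 0.0684] [0.4464 0.0696 0.1411] ext [0.0176 0.0176]
eye 1152 [0.3913 0.0393] [0.3934 0.0403 0.0975] ext [0.0523 0.0533]
fork 2487 [ 0.5572 -0.0859] [ 0.5574 -0.0847  0.1115] ext [0.0529 0.0636]
[  5.4561 -22.496  108.8032  -0.001   93.6883  65.7364] [0.4439 0.068  0.2187]
```

View pics/wrist1.png

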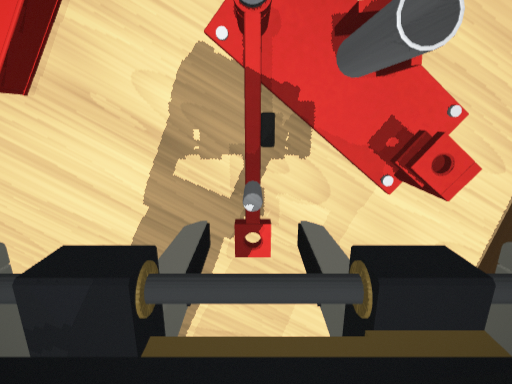

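The wrist view shows the handle at (252,197), between the open fingers' line. The eye is at (253,239), the fork hole at (442,163) and the pipe at the upper right. I lower and grip the handle.

jog_arm([
  {"dx": 0, "dy": 0, "dz": 0.0727, "wx": 0, "wy": 0, "wz": 0, "fingers": 0.6},
  {"dx": 0, "dy": 0, "dz": 0.0727, "wx": 0, "wy": 0, "wz": 0, "fingers": 0.6},
  {"dx": 0, "dy": 0, "dz": 0.0727, "wx": 0, "wy": 0, "wz": 0, "fingers": 0.6},
  {"dx": 0, "dy": 0, "dz": 0, "wx": 0, "wy": 0, "wz": 0, "fingers": 0.1},
  {"dx": 0, "dy": 0, "dz": 0, "wx": 0, "wy": 0, "wz": 0, "fingers": 0.1},
  {"dx": 0, "dy": 0, "dz": 0, "wx": 0, "wy": 0, "wz": 0, "fingers": 0.1},
  {"dx": 0, "dy": 0, "dz": 0, "wx": 0, "wy": 0, "wz": 0, "fingers": 0.1},
  {"dx": 0, "dy": 0, "dz": 0, "wx": 0, "wy": 0, "wz": 0, "fingers": 0.1},
  {"dx": 0, "dy": 0, "dz": 0, "wx": 0, "wy": 0, "wz": 0, "fingers": 0.1},
], force=30)

```text
clock: 5.47
tool_pos: [0.4446, 0.0681, 0.1111]
tcp_rot: [180.0, -0.1, 29.5]
contact_force: [-2.3, 3.8, 2.0]
finger_gap: 0.219
grip_force: 2.6
```

jog_arm([
  {"dx": 0.0003, "dy": 0.0157, "dz": 0, "wx": 0, "wy": 0, "wz": -0.0874, "fingers": 0.1},
  {"dx": 0.0003, "dy": 0.0157, "dz": 0, "wx": 0, "wy": 0, "wz": -0.0874, "fingers": 0.1},
  {"dx": 0.0003, "dy": 0.0157, "dz": 0, "wx": 0, "wy": 0, "wz": -0.0874, "fingers": 0.1},
  {"dx": 0.0003, "dy": 0.0157, "dz": 0, "wx": 0, "wy": 0, "wz": -0.0874, "fingers": 0.1},
  {"dx": 0.0003, "dy": 0.0157, "dz": 0, "wx": 0, "wy": 0, "wz": -0.0874, "fingers": 0.1},
  {"dx": 0.0003, "dy": 0.0157, "dz": 0, "wx": 0, "wy": 0, "wz": -0.0874, "fingers": 0.1},
  {"dx": 0.0003, "dy": 0.0157, "dz": 0, "wx": 0, "wy": 0, "wz": -0.0874, "fingers": 0.1},
  {"dx": 0.0003, "dy": 0.0157, "dz": 0, "wx": 0, "wy": 0, "wz": -0.0874, "fingers": 0.1},
])

```text
clock: 6.13
tool_pos: [0.4845, 0.0197, 0.1109]
tcp_rot: [179.9, -0.1, 49.6]
contact_force: [3.8, 4.0, 2.7]
finger_gap: 0.189
grip_force: 30.0
```

jog_arm([
  {"dx": 0.0003, "dy": 0.0157, "dz": 0, "wx": 0, "wy": 0, "wz": -0.0874, "fingers": 0.1},
  {"dx": 0.0003, "dy": 0.0157, "dz": 0, "wx": 0, "wy": 0, "wz": -0.0874, "fingers": 0.1},
  {"dx": 0.0003, "dy": 0.0157, "dz": 0, "wx": 0, "wy": 0, "wz": -0.0874, "fingers": 0.1},
  {"dx": 0.0003, "dy": 0.0157, "dz": 0, "wx": 0, "wy": 0, "wz": -0.0874, "fingers": 0.1},
  {"dx": 0.0003, "dy": 0.0157, "dz": 0, "wx": 0, "wy": 0, "wz": -0.0874, "fingers": 0.1},
  {"dx": 0.0003, "dy": 0.0157, "dz": 0, "wx": 0, "wy": 0, "wz": -0.0874, "fingers": 0.1},
  {"dx": 0.0003, "dy": 0.0157, "dz": 0, "wx": 0, "wy": 0, "wz": -0.0874, "fingers": 0.1},
  {"dx": 0.0003, "dy": 0.0157, "dz": 0, "wx": 0, "wy": 0, "wz": -0.0874, "fingers": 0.1},
  {"dx": 0.0003, "dy": 0.0157, "dz": 0, "wx": 0, "wy": 0, "wz": -0.0874, "fingers": 0.1},
  {"dx": 0.0003, "dy": 0.0157, "dz": 0, "wx": 0, "wy": 0, "wz": -0.0874, "fingers": 0.1},
  {"dx": 0.0003, "dy": 0.0157, "dz": 0, "wx": 0, "wy": 0, "wz": -0.0874, "fingers": 0.1},
])

```text
clock: 7.05
tool_pos: [0.5609, -0.0182, 0.1109]
tcp_rot: [179.9, -0.1, 77.2]
contact_force: [1.7, 10.8, 3.6]
finger_gap: 0.188
grip_force: 30.0
```

jog_arm([
  {"dx": 0.0005, "dy": 0.008, "dz": 0, "wx": 0, "wy": 0, "wz": -0.0437, "fingers": 0.1},
  {"dx": 0.0005, "dy": 0.004, "dz": 0, "wx": 0, "wy": 0, "wz": -0.022, "fingers": 0.1},
  {"dx": 0, "dy": 0, "dz": 0, "wx": 0, "wy": 0, "wz": 0, "fingers": 0.1},
])

```text
clock: 7.3
tool_pos: [0.5668, -0.0194, 0.1109]
tcp_rot: [179.9, -0.1, 79.0]
contact_force: [1.1, 5.0, 5.2]
finger_gap: 0.187
grip_force: 30.0
```

jog_arm([
  {"dx": 0, "dy": 0.003, "dz": 0, "wx": 0, "wy": 0, "wz": -0.015, "fingers": 0.1},
  {"dx": 0, "dy": 0.002, "dz": 0, "wx": 0, "wy": 0, "wz": 0, "fingers": 0.1},
  {"dx": 0, "dy": 0, "dz": 0, "wx": 0, "wy": 0, "wz": 0, "fingers": 0.1},
])

```text
clock: 7.55
tool_pos: [0.568, -0.0196, 0.1108]
tcp_rot: [-180.0, -0.1, 79.4]
contact_force: [-8.2, 6.3, 9.6]
finger_gap: 0.188
grip_force: 30.0
```

jog_arm([
  {"dx": 0, "dy": 0.002, "dz": 0, "wx": 0, "wy": 0, "wz": 0, "fingers": 0.1},
  {"dx": 0, "dy": 0.001, "dz": 0, "wx": 0, "wy": 0, "wz": 0, "fingers": 0.1},
  {"dx": 0, "dy": 0, "dz": 0, "wx": 0, "wy": 0, "wz": 0, "fingers": 0.1},
])

```text
clock: 7.8
tool_pos: [0.5681, -0.0197, 0.1107]
tcp_rot: [-179.8, -0.0, 79.4]
contact_force: [-24.2, 8.7, 17.2]
finger_gap: 0.185
grip_force: 30.0
```

Force rises without motion, so the gate is on its stop. I relax, release and raise.

jog_arm([
  {"dx": 0, "dy": -0.003, "dz": 0, "wx": 0, "wy": 0, "wz": 0, "fingers": 0.1},
  {"dx": 0, "dy": 0, "dz": 0, "wx": 0, "wy": 0, "wz": 0, "fingers": 0.45},
  {"dx": 0, "dy": 0, "dz": 0, "wx": 0, "wy": 0, "wz": 0, "fingers": 0.45},
  {"dx": 0, "dy": 0, "dz": 0, "wx": 0, "wy": 0, "wz": 0, "fingers": 0.45},
  {"dx": 0, "dy": 0, "dz": 0, "wx": 0, "wy": 0, "wz": 0, "fingers": 0.45},
  {"dx": 0, "dy": 0, "dz": -0.07, "wx": 0, "wy": 0, "wz": 0, "fingers": 0.45},
  {"dx": 0, "dy": 0, "dz": -0.07, "wx": 0, "wy": 0, "wz": 0, "fingers": 0.45},
  {"dx": 0, "dy": 0, "dz": -0.07, "wx": 0, "wy": 0, "wz": 0, "fingers": 0.45},
  {"dx": 0, "dy": 0, "dz": 0, "wx": 0, "wy": 0, "wz": 0, "fingers": 0.45},
])

```text
clock: 8.55
tool_pos: [0.5701, -0.0205, 0.222]
tcp_rot: [179.5, -0.0, 79.3]
contact_force: [0.8, -0.1, 1.1]
finger_gap: 0.448
grip_force: 0.0
```

```bash
python3 - <<'E'
from h import *
np.set_printoptions(precision=4,suppress=True)
d=shot('wrist','wrist2')
for n,z in {'gate_handle':.128,'gate_hole':.098,'gate_hinge':.098,'fork_hole':.112}.items():
    for r in env.tip_of('wrist',n)[:2]: print(n,round(r['p'],2),np.round(r['point'],1),at_z(d,r['point'],z))
P=pts(d).reshape(-1,3)
for n,xy,z0,z1,r in [('handle',(.568,-.02),.14,.16,.03)]:
    q=P[(np.hypot(*(P[:,:2]-xy).T)<r)&(P[:,2]>z0)&(P[:,2]<z1)]
    if len(q): print(n,len(q),(q[:,:2].max(0)+q[:,:2].min(0))/2,q.mean(0),'ext',np.ptp(q[:,:2],axis=0))
print(env.observe()['q'],env.observe()['tool_pos'])
E
```

```text
gate_handle 0.72 [247.5 194.5] [ 0.5661 -0.0205  0.128 ]
gate_hole 0.92 [252.5 239.4] [ 0.5597 -0.0809  0.098 ]
fork_hole 0.93 [251.5 245.3] [ 0.5585 -0.0811  0.112 ]
handle 321 [ 0.5689 -0.0206] [ 0.569  -0.02    0.1473] ext [0.0172 0.017 ]
[-4.6195 -6.5463 96.3089 -0.0025 90.351   6.0344] [ 0.5678 -0.0203  0.2131]
```

View pics/wrist2.png

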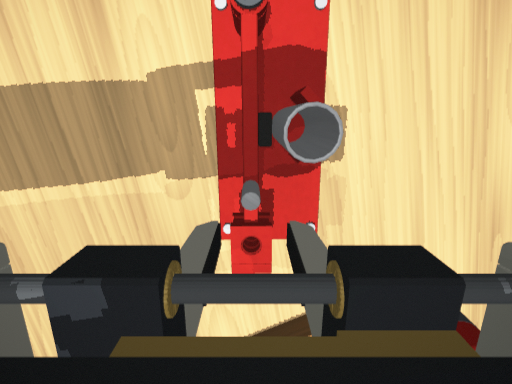

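The gate is shut, with the fork hole at (251,245) over the eye, the handle at (250,197) and the pipe untouched. I now move over the long pin.

jog_arm([
  {"dx": -0.0707, "dy": 0.0177, "dz": 0, "wx": 0, "wy": 0, "wz": 0, "fingers": 0.5},
  {"dx": -0.0707, "dy": 0.0177, "dz": 0, "wx": 0, "wy": 0, "wz": 0, "fingers": 0.5},
  {"dx": -0.0707, "dy": 0.0177, "dz": 0, "wx": 0, "wy": 0, "wz": 0, "fingers": 0.5},
  {"dx": -0.0707, "dy": 0.0177, "dz": 0, "wx": 0, "wy": 0, "wz": 0, "fingers": 0.5},
  {"dx": -0.0707, "dy": 0.0177, "dz": 0, "wx": 0, "wy": 0, "wz": 0, "fingers": 0.5},
  {"dx": -0.0707, "dy": 0.0177, "dz": 0, "wx": 0, "wy": 0, "wz": 0, "fingers": 0.5},
  {"dx": -0.0707, "dy": 0.0177, "dz": 0, "wx": 0, "wy": 0, "wz": 0, "fingers": 0.5},
  {"dx": -0.0707, "dy": 0.0177, "dz": 0, "wx": 0, "wy": 0, "wz": 0, "fingers": 0.5},
  {"dx": 0, "dy": 0, "dz": 0, "wx": 0, "wy": 0, "wz": 0, "fingers": 0.5},
  {"dx": 0, "dy": 0, "dz": 0, "wx": 0, "wy": 0, "wz": 0, "fingers": 0.5},
])

```text
clock: 9.63
tool_pos: [0.5849, -0.3127, 0.2125]
tcp_rot: [-179.8, -0.1, 79.2]
contact_force: [-0.1, 0.0, 0.3]
finger_gap: 0.501
grip_force: 0.0
```

```bash
python3 - <<'E'
from h import *
np.set_printoptions(precision=4,suppress=True)
d=shot('wrist','wrist3')
for n,z in {'long_pin_grip':.129,'fork_hole':.112,'gate_handle':.128}.items():
    for r in env.tip_of('wrist',n)[:2]: print(n,round(r['p'],2),np.round(r['point'],1),at_z(d,r['point'],z))
P=pts(d).reshape(-1,3)
for n,xy,z0,z1,r in [('knobtop',(.585,-.311),.143,.16,.03),('knob',(.585,-.311),.11,.16,.03)]:
    q=P[(np.hypot(*(P[:,:2]-xy).T)<r)&(P[:,2]>z0)&(P[:,2]<z1)]
    if len(q): print(n,len(q),(q[:,:2].max(0)+q[:,:2].min(0))/2,q.mean(0),'ext',np.ptp(q[:,:2],axis=0))
o=env.observe(); print(o['q'],o['tool_pos'],o['tcp_rot'])
E
```

```text
long_pin_grip 0.6 [249.1 192. ] [ 0.5826 -0.3076  0.129 ]
knobtop 488 [ 0.5844 -0.3081] [ 0.5846 -0.3076  0.1476] ext [0.0211 0.0208]
knob 646 [ 0.5846 -0.3081] [ 0.5852 -0.3059  0.1425] ext [0.0215 0.0208]
[-30.1156   5.2062  84.5491   0.0067  90.2732 -19.5299] [ 0.5856 -0.3102  0.2143] [-179.9754   -0.0158   79.4143]
```

View pics/wrist3.png

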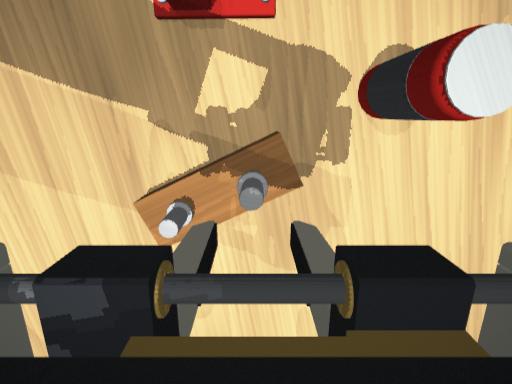

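The long pin's knob is at (252,190), near the gripper's centre column, and the short pin is at (175,222). I make a small correction, descend and grip.

jog_arm([
  {"dx": 0.004, "dy": -0.0028, "dz": 0.07, "wx": 0, "wy": 0, "wz": 0, "fingers": 0.5},
  {"dx": 0, "dy": 0, "dz": 0.07, "wx": 0, "wy": 0, "wz": 0, "fingers": 0.5},
  {"dx": 0, "dy": 0, "dz": 0.066, "wx": 0, "wy": 0, "wz": 0, "fingers": 0.5},
  {"dx": 0, "dy": 0, "dz": 0, "wx": 0, "wy": 0, "wz": 0, "fingers": 0.5},
  {"dx": 0, "dy": 0, "dz": 0, "wx": 0, "wy": 0, "wz": 0, "fingers": 0.1},
  {"dx": 0, "dy": 0, "dz": 0, "wx": 0, "wy": 0, "wz": 0, "fingers": 0.1},
  {"dx": 0, "dy": 0, "dz": 0, "wx": 0, "wy": 0, "wz": 0, "fingers": 0.1},
  {"dx": 0, "dy": 0, "dz": 0, "wx": 0, "wy": 0, "wz": 0, "fingers": 0.1},
  {"dx": 0, "dy": 0, "dz": 0, "wx": 0, "wy": 0, "wz": 0, "fingers": 0.1},
  {"dx": 0, "dy": 0, "dz": 0, "wx": 0, "wy": 0, "wz": 0, "fingers": 0.1},
  {"dx": 0, "dy": 0, "dz": 0, "wx": 0, "wy": 0, "wz": 0, "fingers": 0.1},
], force=40)

```text
clock: 10.75
tool_pos: [0.5853, -0.3094, 0.1137]
tcp_rot: [179.8, 0.0, 79.4]
contact_force: [0.0, 0.0, 8.4]
finger_gap: 0.231
grip_force: 40.0
```

jog_arm([
  {"dx": 0, "dy": 0, "dz": -0.03, "wx": 0, "wy": 0, "wz": 0, "fingers": 0.1},
  {"dx": 0, "dy": 0, "dz": -0.05, "wx": 0, "wy": 0, "wz": 0, "fingers": 0.1},
  {"dx": 0, "dy": 0, "dz": -0.05, "wx": 0, "wy": 0, "wz": 0, "fingers": 0.1},
  {"dx": 0, "dy": 0, "dz": -0.05, "wx": 0, "wy": 0, "wz": 0, "fingers": 0.1},
  {"dx": 0, "dy": 0, "dz": -0.05, "wx": 0, "wy": 0, "wz": 0, "fingers": 0.1},
  {"dx": 0, "dy": 0, "dz": -0.05, "wx": 0, "wy": 0, "wz": 0, "fingers": 0.1},
  {"dx": 0, "dy": 0, "dz": -0.03, "wx": 0, "wy": 0, "wz": 0, "fingers": 0.1},
  {"dx": 0, "dy": 0, "dz": 0, "wx": 0, "wy": 0, "wz": 0, "fingers": 0.1},
  {"dx": 0, "dy": 0, "dz": 0, "wx": 0, "wy": 0, "wz": 0, "fingers": 0.1},
])

```text
clock: 11.5
tool_pos: [0.5846, -0.3091, 0.2668]
tcp_rot: [180.0, 0.0, 79.4]
contact_force: [-0.4, 1.1, -4.7]
finger_gap: 0.23
grip_force: 40.0
```

```bash
python3 - <<'E'
from h import *
np.set_printoptions(precision=4,suppress=True)
o=env.observe(); print(o['tool_pos'],o['tcp_rot'],o['contact_force'],o['ft_torque'],o['finger_gap'])
d=shot('wrist','wrist4')
for n in ['long_pin','long_pin_seat','long_pin_grip']:
    for r in env.tip_of('wrist',n)[:2]: print(n,round(r['p'],2),np.round(r['point'],1))
g=o['tool_pos']; print('expected tip,seat,grip px',proj(d,[g+[0,0,.019-.119],g+[0,0,.019-.034],g+[0,0,.019]]))
P=pts(d).reshape(-1,3)
c=g
q=P[(np.hypot(*(P[:,:2]-c[:2]).T)<.05)&(P[:,2]>c[2]-.105)&(P[:,2]<c[2]+.05)]
for a in np.arange(-.105,.05,.01):
    s=q[(q[:,2]-c[2]>a)&(q[:,2]-c[2]<=a+.01)]
    if len(s): print(round(a,3),len(s),s[:,:2].mean(0)-c[:2],np.ptp(s[:,:2],axis=0))
E
```

```text
[ 0.5846 -0.3091  0.2668] [179.9662   0.0112  79.3519] [-0.4367  1.0513 -4.652 ] [-0.1158  0.0969  0.0243] 0.22967326999529622
long_pin_seat 0.62 [255.3 225.2]
long_pin_grip 0.58 [253.  244.9]
expected tip,seat,grip px [[252.3842 191.9684]
 [252.0817 224.4285]
 [251.8744 246.6692]]
-0.095 20 [0.0011 0.004 ] [0.0152 0.0058]
-0.085 44 [0.0019 0.0039] [0.015  0.0098]
-0.075 45 [0.0018 0.0042] [0.0147 0.0081]
-0.065 53 [0.0017 0.0047] [0.0143 0.0058]
-0.055 42 [0.0021 0.0056] [0.012  0.0049]
-0.025 45 [0.0032 0.0124] [0.0276 0.0116]
-0.015 515 [0.0028 0.0093] [0.0285 0.0201]
-0.005 252 [0.0023 0.0083] [0.0398 0.0137]
0.005 503 [0.0026 0.0083] [0.0488 0.0149]
0.015 655 [0.0025 0.0084] [0.0502 0.0151]
0.025 1837 [0.0017 0.0042] [0.0514 0.0235]
0.035 449 [0.0022 0.0068] [0.0407 0.0205]
0.045 222 [0.0028 0.0077] [0.0366 0.0138]
```

View pics/wrist4.png

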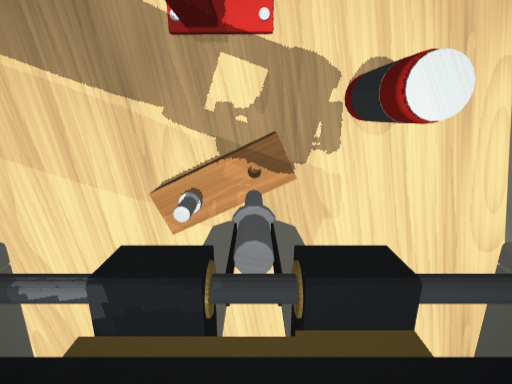

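The pin is held upright, centred at about column 254, with the empty hole at (254,171) and the short pin still in place. I move over the fork.

jog_arm([
  {"dx": 0.0628, "dy": -0.0197, "dz": 0, "wx": 0, "wy": 0, "wz": 0, "fingers": 0.1},
  {"dx": 0.0628, "dy": -0.0197, "dz": 0, "wx": 0, "wy": 0, "wz": 0, "fingers": 0.1},
  {"dx": 0.0628, "dy": -0.0197, "dz": 0, "wx": 0, "wy": 0, "wz": 0, "fingers": 0.1},
  {"dx": 0.0628, "dy": -0.0197, "dz": 0, "wx": 0, "wy": 0, "wz": 0, "fingers": 0.1},
  {"dx": 0.0628, "dy": -0.0197, "dz": 0, "wx": 0, "wy": 0, "wz": 0, "fingers": 0.1},
  {"dx": 0.0628, "dy": -0.0197, "dz": 0, "wx": 0, "wy": 0, "wz": 0, "fingers": 0.1},
  {"dx": 0.0628, "dy": -0.0197, "dz": 0, "wx": 0, "wy": 0, "wz": 0, "fingers": 0.1},
  {"dx": 0, "dy": 0, "dz": 0.03, "wx": 0, "wy": 0, "wz": 0, "fingers": 0.1},
  {"dx": 0, "dy": 0, "dz": 0.03, "wx": 0, "wy": 0, "wz": 0, "fingers": 0.1},
  {"dx": 0, "dy": 0, "dz": 0, "wx": 0, "wy": 0, "wz": 0, "fingers": 0.1},
  {"dx": 0, "dy": 0, "dz": 0, "wx": 0, "wy": 0, "wz": 0, "fingers": 0.1},
  {"dx": 0, "dy": 0, "dz": 0, "wx": 0, "wy": 0, "wz": 0, "fingers": 0.1},
])

```text
clock: 12.7
tool_pos: [0.5575, -0.0813, 0.2365]
tcp_rot: [-180.0, 0.0, 79.3]
contact_force: [-0.9, -0.0, -3.1]
finger_gap: 0.23
grip_force: 40.0
```

```bash
python3 - <<'E'
from h import *
np.set_printoptions(precision=4,suppress=True)
d=shot('wrist'); o=env.observe(); print(o['tool_pos'],o['tcp_rot'],o['contact_force'])
for n,z in {'fork_hole':.112,'gate_hole':.098}.items():
    for r in env.tip_of('wrist',n)[:2]: print(n,round(r['p'],2),np.round(r['point'],1),at_z(d,r['point'],z))
g=o['tool_pos'];print('exp tip',proj(d,[g-[0,0,.1037],[.5575,-.0805,.112]]))
im=d['image'][120:260,170:340,::-1]
a=cv2.resize(im,None,fx=3.5,fy=3.5,interpolation=cv2.INTER_CUBIC)
cv2.imwrite('pics/w5.png',a)
E
```

```text
[ 0.5576 -0.0812  0.2369] [179.9971   0.0053  79.2802] [-1.0065 -0.5543 -3.7704]
fork_hole 0.57 [253.7 184.9] [ 0.5588 -0.0803  0.112 ]
gate_hole 0.84 [252.3 180.1] [ 0.5577 -0.078   0.098 ]
gate_hole 0.29 [266.8 311.4] [ 0.5438 -0.2485  0.098 ]
exp tip [[252.663  191.101 ]
 [252.4899 185.2847]]
```

View pics/w5.png

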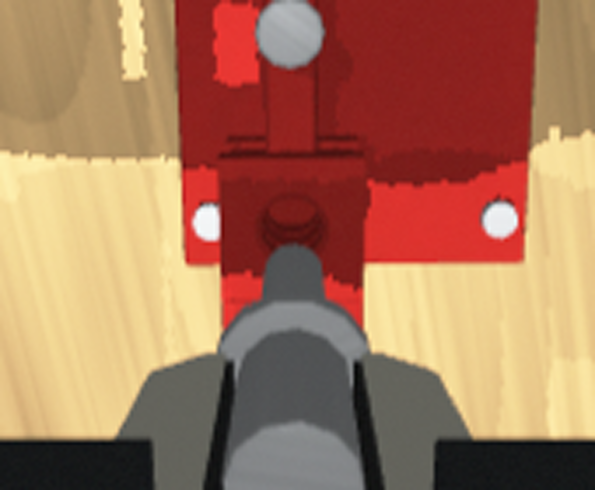

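The hole is at crop (293,224), which is full-image (253.7,184). The pin is laterally in line with it, its tip edge near crop row 245 (full-image 190). I now measure the fore-aft offset more exactly.

```bash
python3 - <<'E'
from h import *
np.set_printoptions(precision=2,suppress=True)
d=shot('wrist'); o=env.observe(); g=o['tool_pos']
im=d['image'].astype(int); 
for r in range(160,222): print(r,im[r,254],'sat',[int(im[r,c,0]-im[r,c,1]) for c in range(232,277,2)], round(float(d['depth'][r,254]),3))
y=np.radians(79.3); xt=np.array([np.cos(y),np.sin(y),0]); yt=np.array([np.sin(y),-np.cos(y),0])
for s in (.100,.1037):
  for off in (-.0025,0,.001):
    c=g+off*xt
    print(s,off,'tip edge',proj(d,[c+.0035*xt-[0,0,s]])[0],'flange near bot/top',proj(d,[c+.016*xt+[0,0,.085-s],c+.016*xt+[0,0,.093-s]])[:,1],'flange L/R',proj(d,[c-.016*yt+[0,0,.093-s],c+.016*yt+[0,0,.093-s]])[:,0],'knobtop near',proj(d,[c+.011*xt+[0,0,.138-s]])[0])
f=np.array([.5588,-.0803,.112]); print('fork model: hole',proj(d,[f]),'near/far edge',proj(d,[f+.022*xt,f-.022*xt])[:,1],'L/R',proj(d,[f-.022*yt,f+.022*yt])[:,0])
E
```

```text
160 [148  33  30] sat [109, 86, 83, 81, 82, 83, 80, 101, 114, 114, 116, 115, 113, 113, 75, 91, 89, 90, 91, 89, 96, 102, 105] 0.308
161 [149  34  32] sat [111, 104, 107, 100, 105, 105, 104, 102, 114, 116, 116, 115, 113, 112, 85, 112, 112, 104, 110, 109, 97, 96, 106] 0.306
162 [150  35  31] sat [110, 110, 94, 85, 96, 94, 92, 100, 115, 114, 108, 115, 114, 114, 73, 89, 89, 83, 90, 94, 91, 94, 99] 0.307
163 [120  26  24] sat [102, 93, 65, 67, 66, 63, 63, 84, 92, 92, 83, 94, 93, 90, 58, 60, 59, 61, 60, 67, 73, 91, 93] 0.301
164 [78 19 17] sat [83, 66, 59, 60, 58, 59, 58, 60, 60, 58, 58, 59, 60, 67, 64, 65, 64, 67, 65, 65, 65, 94, 93] 0.297
165 [117  30  29] sat [93, 90, 90, 89, 90, 91, 91, 90, 90, 88, 88, 87, 90, 93, 93, 93, 93, 93, 94, 94, 93, 92, 93] 0.293
166 [141  34  30] sat [110, 111, 112, 110, 112, 108, 110, 110, 111, 109, 110, 107, 111, 111, 112, 109, 112, 109, 111, 111, 109, 96, 91] 0.295
167 [141  34  31] sat [112, 112, 112, 111, 111, 110, 109, 110, 110, 110, 109, 107, 112, 108, 110, 111, 111, 110, 111, 111, 112, 95, 92] 0.296
168 [143  34  30] sat [110, 112, 112, 112, 111, 110, 
[... 6754 characters left out ...]
 188.41] flange near bot/top [202.02 205.7 ] flange L/R [227.7  276.21] knobtop near [251.55 243.38]
0.1 0.001 tip edge [252.32 187.42] flange near bot/top [200.6  204.22] flange L/R [227.66 276.24] knobtop near [251.54 241.52]
0.1037 -0.0025 tip edge [252.34 189.92] flange near bot/top [203.9  207.57] flange L/R [228.27 275.7 ] knobtop near [251.6  244.69]
0.1037 0 tip edge [252.34 187.48] flange near bot/top [200.42 203.96] flange L/R [228.18 275.77] knobtop near [251.59 240.19]
0.1037 0.001 tip edge [252.33 186.49] flange near bot/top [199.02 202.51] flange L/R [228.14 275.8 ] knobtop near [251.58 238.37]
fork model: hole [[253.37 184.98]] near/far edge [164.47 204.71] L/R [232.67 274.08]
```

Measured from the image edges, the hole lies about 2 mm further along tool x than the pin, and they are aligned sideways. I correct this and start down gently.

jog_arm([
  {"dx": 0.004, "dy": 0, "dz": 0, "wx": 0, "wy": 0, "wz": 0, "fingers": 0.1},
  {"dx": 0, "dy": 0, "dz": 0.02, "wx": 0, "wy": 0, "wz": 0, "fingers": 0.1},
  {"dx": 0, "dy": 0, "dz": 0.02, "wx": 0, "wy": 0, "wz": 0, "fingers": 0.1},
  {"dx": 0, "dy": 0, "dz": 0.01, "wx": 0, "wy": 0, "wz": 0, "fingers": 0.1},
  {"dx": 0, "dy": 0, "dz": 0.01, "wx": 0, "wy": 0, "wz": 0, "fingers": 0.1},
  {"dx": 0, "dy": 0, "dz": 0.01, "wx": 0, "wy": 0, "wz": 0, "fingers": 0.1},
  {"dx": 0, "dy": 0, "dz": 0, "wx": 0, "wy": 0, "wz": 0, "fingers": 0.1},
])

```text
clock: 13.48
tool_pos: [0.5575, -0.0783, 0.2003]
tcp_rot: [-179.9, 0.0, 79.4]
contact_force: [-0.4, -0.3, -3.9]
finger_gap: 0.234
grip_force: 40.0
```

jog_arm([
  {"dx": 0, "dy": 0, "dz": 0.01, "wx": 0, "wy": 0, "wz": 0, "fingers": 0.1},
  {"dx": 0, "dy": 0, "dz": 0.01, "wx": 0, "wy": 0, "wz": 0, "fingers": 0.1},
  {"dx": 0, "dy": 0, "dz": 0, "wx": 0, "wy": 0, "wz": 0, "fingers": 0.1},
])

```text
clock: 13.73
tool_pos: [0.5575, -0.0783, 0.1905]
tcp_rot: [-179.9, -0.0, 79.4]
contact_force: [-0.2, 0.9, -4.2]
finger_gap: 0.231
grip_force: 40.0
```

```bash
python3 -c "
from bench import env
o=env.observe();print(o['tool_pos'],o['tcp_rot'],o['contact_force'],o['ft_torque'])"
```

```text
[ 0.55754452 -0.07829958  0.19051795] [-1.79939730e+02 -1.13730393e-03  7.93524816e+01] [-0.20878462  0.86561869 -4.15561703] [-0.07484871  0.12656883 -0.00607637]
```

jog_arm([
  {"dx": 0, "dy": 0, "dz": 0.01, "wx": 0, "wy": 0, "wz": 0, "fingers": 0.1},
  {"dx": 0, "dy": 0, "dz": 0.01, "wx": 0, "wy": 0, "wz": 0, "fingers": 0.1},
  {"dx": 0, "dy": 0, "dz": 0.01, "wx": 0, "wy": 0, "wz": 0, "fingers": 0.1},
  {"dx": 0, "dy": 0, "dz": 0, "wx": 0, "wy": 0, "wz": 0, "fingers": 0.1},
])

```text
clock: 14.07
tool_pos: [0.5574, -0.0783, 0.1752]
tcp_rot: [-179.9, 0.0, 79.4]
contact_force: [0.2, -0.5, -4.2]
finger_gap: 0.23
grip_force: 40.0
```

jog_arm([
  {"dx": 0, "dy": 0, "dz": 0.01, "wx": 0, "wy": 0, "wz": 0, "fingers": 0.1},
  {"dx": 0, "dy": 0, "dz": 0.01, "wx": 0, "wy": 0, "wz": 0, "fingers": 0.1},
  {"dx": 0, "dy": 0, "dz": 0, "wx": 0, "wy": 0, "wz": 0, "fingers": 0.1},
])

```text
clock: 14.32
tool_pos: [0.5575, -0.0783, 0.1654]
tcp_rot: [-179.9, -0.0, 79.4]
contact_force: [-1.1, 0.2, -4.0]
finger_gap: 0.232
grip_force: 40.0
```

jog_arm([
  {"dx": 0, "dy": 0, "dz": 0.01, "wx": 0, "wy": 0, "wz": 0, "fingers": 0.1},
  {"dx": 0, "dy": 0, "dz": 0.01, "wx": 0, "wy": 0, "wz": 0, "fingers": 0.1},
  {"dx": 0, "dy": 0, "dz": 0.01, "wx": 0, "wy": 0, "wz": 0, "fingers": 0.1},
  {"dx": 0, "dy": 0, "dz": 0.01, "wx": 0, "wy": 0, "wz": 0, "fingers": 0.1},
  {"dx": 0, "dy": 0, "dz": 0.01, "wx": 0, "wy": 0, "wz": 0, "fingers": 0.1},
  {"dx": 0, "dy": 0, "dz": 0.008, "wx": 0, "wy": 0, "wz": 0, "fingers": 0.1},
  {"dx": 0, "dy": 0, "dz": 0, "wx": 0, "wy": 0, "wz": 0, "fingers": 0.1},
])

```text
clock: 14.9
tool_pos: [0.5574, -0.0783, 0.1365]
tcp_rot: [-179.9, 0.0, 79.4]
contact_force: [-0.5, -0.4, -3.8]
finger_gap: 0.233
grip_force: 40.0
```

jog_arm([
  {"dx": 0, "dy": 0, "dz": 0.004, "wx": 0, "wy": 0, "wz": 0, "fingers": 0.1},
  {"dx": 0, "dy": 0, "dz": 0.004, "wx": 0, "wy": 0, "wz": 0, "fingers": 0.1},
  {"dx": 0, "dy": 0, "dz": 0.004, "wx": 0, "wy": 0, "wz": 0, "fingers": 0.1},
  {"dx": 0, "dy": 0, "dz": 0, "wx": 0, "wy": 0, "wz": 0, "fingers": 0.1},
])

```text
clock: 15.23
tool_pos: [0.5578, -0.0784, 0.1314]
tcp_rot: [-180.0, 0.0, 79.4]
contact_force: [-0.1, 0.3, -3.6]
finger_gap: 0.228
grip_force: 40.0
```

jog_arm([
  {"dx": 0, "dy": 0, "dz": 0.002, "wx": 0, "wy": 0, "wz": 0, "fingers": 0.1},
  {"dx": 0, "dy": 0, "dz": 0.002, "wx": 0, "wy": 0, "wz": 0, "fingers": 0.1},
  {"dx": 0, "dy": 0, "dz": 0, "wx": 0, "wy": 0, "wz": 0, "fingers": 0.1},
])

```text
clock: 15.48
tool_pos: [0.558, -0.0785, 0.1311]
tcp_rot: [179.9, 0.0, 79.4]
contact_force: [-5.2, -0.1, 8.7]
finger_gap: 0.23
grip_force: 40.0
```

The head has touched the fork: z is at 0.131 and the force has turned upward. I release and raise.

jog_arm([
  {"dx": 0, "dy": 0, "dz": 0, "wx": 0, "wy": 0, "wz": 0, "fingers": 0.5},
  {"dx": 0, "dy": 0, "dz": 0, "wx": 0, "wy": 0, "wz": 0, "fingers": 0.5},
  {"dx": 0, "dy": 0, "dz": 0, "wx": 0, "wy": 0, "wz": 0, "fingers": 0.5},
  {"dx": 0, "dy": 0, "dz": 0, "wx": 0, "wy": 0, "wz": 0, "fingers": 0.5},
  {"dx": 0, "dy": 0, "dz": 0, "wx": 0, "wy": 0, "wz": 0, "fingers": 0.5},
  {"dx": 0, "dy": 0, "dz": -0.05, "wx": 0, "wy": 0, "wz": 0, "fingers": 0.5},
  {"dx": 0, "dy": 0, "dz": -0.06, "wx": 0, "wy": 0, "wz": 0, "fingers": 0.5},
  {"dx": 0, "dy": 0, "dz": -0.06, "wx": 0, "wy": 0, "wz": 0, "fingers": 0.5},
  {"dx": 0, "dy": 0, "dz": -0.06, "wx": 0, "wy": 0, "wz": 0, "fingers": 0.5},
  {"dx": 0, "dy": 0, "dz": 0, "wx": 0, "wy": 0, "wz": 0, "fingers": 0.5},
  {"dx": 0, "dy": 0, "dz": 0, "wx": 0, "wy": 0, "wz": 0, "fingers": 0.5},
])

```text
clock: 16.4
tool_pos: [0.5584, -0.0785, 0.2463]
tcp_rot: [179.8, -0.0, 79.4]
contact_force: [0.1, -0.2, -0.5]
finger_gap: 0.497
grip_force: 0.0
```

```bash
python3 - <<'E'
from h import *
np.set_printoptions(precision=4,suppress=True)
d=shot('wrist','w6'); o=env.observe(); print(o['tool_pos'],o['contact_force'],o['clock'])
P=pts(d).reshape(-1,3)
for n,xy,z0,z1,r in [('knob top (z .165)',(.558,-.08),.157,.175,.02),('flange top (.12)',(.558,-.08),.116,.13,.025),('fork top',(.558,-.08),.104,.116,.03),('handle',(.568,-.02),.14,.16,.02),('pipe',(.628,.029),.155,.17,.04)]:
    q=P[(np.hypot(*(P[:,:2]-xy).T)<r)&(P[:,2]>z0)&(P[:,2]<z1)]
    if len(q): print(n,len(q),(q[:,:2].max(0)+q[:,:2].min(0))/2,np.median(q,0),'ext',np.ptp(q[:,:2],axis=0))
E
```

```text
[ 0.5579 -0.0784  0.2445] [ 0.4132  0.1033 -1.342 ] 16.45
knob top (z .165) 442 [ 0.5588 -0.0787] [ 0.559  -0.0776  0.1649] ext [0.0213 0.021 ]
flange top (.12) 284 [ 0.5588 -0.0763] [ 0.5617 -0.0704  0.1199] ext [0.0312 0.0268]
fork top 920 [ 0.558  -0.0823] [ 0.5574 -0.0756  0.1119] ext [0.0496 0.055 ]
handle 293 [ 0.5687 -0.0211] [ 0.5689 -0.021   0.1478] ext [0.0174 0.0171]
pipe 996 [0.6283 0.0288] [0.6305 0.0312 0.1617] ext [0.0475 0.0475]
```

View pics/w6.png

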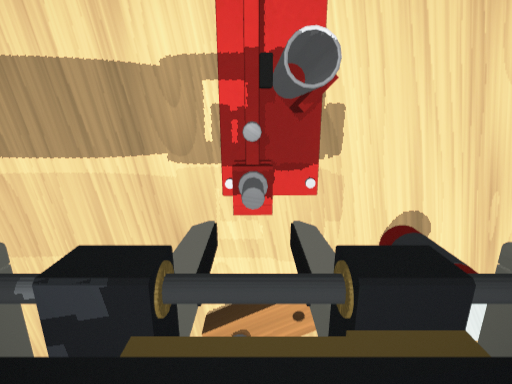

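The picture shows the pin seated in the fork at (253,188), the gate shut with the handle at (252,132) and the pipe standing at (312,57). Flange and knob heights match a seated pin: 0.120 and 0.165 m. The gripper is clear, so I hand in.

```bash
python3 -c "
from bench import env
print(env.finish_job())"
```

```text
the job is handed in; nothing more can be done
None
```

The gate is shut and the long pin is seated through fork and eye and released; the last look showed the pipe standing and the short pin in its rack hole, and I handed the job in at about 16.5 s (no verdict was returned).

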